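# Square the tube rack into its stop and hold the tall tube up level

### The job

Push the tube rack fully home into the corner of the aluminium stop on the bench, so that it sits flush and square against both bars. Then draw the tall stoppered tube upright out of the rack and, only once it is clear, turn it on its side until it lies level, for a look along it. The program finishes while still holding the tube still and level in the gripper, all of it at least 20 cm above the bench, with the rack still home, the two short tubes in their holes and everything else on the bench left alone.

Things in the scene. Friction and masses are not known exactly. Their poses are not given: they have to be found in the camera images.
- stop: Fixed L-shaped stop of two bare aluminium bars, 16 mm wide, 22 mm high. Origin: on the bench at the inner corner. Inner face of the far bar: plane x = 0 of its frame, from y = 0 to -220 mm; of the left bar: plane y = 0, from x = 0 to -110 mm. The rack belongs at x < 0, y < 0 and is pushed home along +x and +y; it starts 30 to 70 mm off each bar, turned up to 0.15 rad.
- rack: Loose wooden tube rack, 0.4 to 0.8 kg. Base board 110 (x) x 240 (y) x 25 mm high; on its far half (x 0 to 50 mm) a block 170 mm long, top 67 mm above the bench; the near half is an empty ledge. Origin: centre of underside. Three 23 mm blind holes at x 25, y -48, 0, 48 mm, floor 30 mm above the bench. Home: far long face (x = 55) and left end face (y = 120) against the bars.
- rack_corner (a point): The rack's far left bottom corner, at (55, 120, 0) mm in the rack's frame; it lies on the stop's origin when the rack is home.
- tall_tube: Tall glass tube, 20 mm diameter, 140 mm long with its black rubber stopper (top 18 mm, same diameter), 36 to 60 g, centre of mass about 70 mm from the foot. Origin: centre of its foot; z runs along the tube to the stopper. Starts upright (within 0.1 rad) in any of the three holes, foot 37 mm below the top of the block.
- tall_top (a point): Centre of the stopper's top on the tall tube, 140 mm from the foot along its z axis.
- short_tube_a: A short stoppered glass tube, 20 mm diameter, 65 mm long, in another hole of the rack, its top 95 mm above the bench. Origin: centre of its foot, z axis up. Stays in the rack.
- short_tube_b: The other short stoppered tube, same as short_tube_a, in the remaining hole. Stays in the rack.
- dish: Open glass dish, 90 mm diameter, 18 mm high, on the bench beyond the stop's far bar. Origin: centre of underside. Leave alone.
- vial: Small amber jar, 40 mm diameter, 60 mm high, on the bench left of the stop's left bar. Origin: centre of underside. Leave alone.
- reagent: Clear reagent bottle, 76 mm diameter, 160 mm high, far left. Origin: centre of underside. Leave alone.
- amber: Amber reagent bottle, 68 mm diameter, 150 mm high, far right. Origin: centre of underside. Leave alone.
- beaker: Glass beaker, 70 mm diameter, 85 mm high, far right. Origin: centre of underside. Leave alone.
- marker: Marker pen lying on the bench at the left, 16 mm thick, 130 mm long. Leave alone.
Mind the look-alikes: they are no part of the job. What is shaped like the tall_tube but purple is not meant.

How it is judged (in metres and radians):
On the way, in this order (a step that is already met when the one before it is completed fails the run):
1. the rack is home against both bars, the tall tube still in its hole (x of rack_corner in the frame of stop between -0.005 and 0.005 m and y of rack_corner in the frame of stop between -0.005 and 0.005 m and angle between the y axis of rack and the y axis of stop, either way round below 0.035 rad and angle between rack's own z axis and vertical below 0.05 rad and z of tall_tube in the frame of rack below 0.04 m), for 0.2 s.
2. the tall tube is drawn clear of the rack, still upright, in the fingers (height (world z) of tall_tube above 0.075 m and angle between tall_tube's own z axis and vertical below 0.4 rad and contact force between tall_tube and the fingers above 0.5 N), for 0.1 s.
At the end, for the whole second after the job is handed in: Fingers hold the tall tube still, within 12 degrees of level, both ends over 200 mm above the bench, not touching the rack; rack corner within 5 mm of the stop corner in x and y, square within 2 degrees; short tubes in their holes; no bystander moved over 30 mm (angle between tall_tube's own z axis and vertical between 1.361 and 1.781 rad and height (world z) of each of tall_tube, tall_top above 0.2 m and contact force between tall_tube and the fingers above 0.5 N and contact force between tall_tube and rack below 0.05 N and linear speed of tall_tube below 0.03 m/s and angular speed of tall_tube below 0.3 rad/s and x of rack_corner in the frame of stop between -0.005 and 0.005 m and y of rack_corner in the frame of stop between -0.005 and 0.005 m and angle between the y axis of rack and the y axis of stop, either way round below 0.035 rad and angle between rack's own z axis and vertical below 0.05 rad and z of each of short_tube_a, short_tube_b in the frame of rack below 0.036 m and angle between each of short_tube_a, short_tube_b's own z axis and vertical below 0.2 rad and distance of each of dish, vial, reagent, amber, beaker, marker from where it was at the start of the episode below 0.03 m); the arm keeps its last pose, push and grip.
It fails at once if a short tube comes out of its hole (z of any of short_tube_a, short_tube_b in the frame of rack above 0.06 m or angle between any of short_tube_a, short_tube_b's own z axis and vertical above 0.5 rad).
It fails at once if a bystander on the bench is pushed more than 30 mm or knocked over (distance of any of dish, vial, reagent, amber, beaker, marker from where it was at the start of the episode above 0.03 m or angle between any of dish, vial, reagent, amber, beaker's own z axis and vertical above 0.5 rad).
It fails at once if the tall tube is laid over before it is clear of the rack, or dropped (height (world z) of tall_tube below 0.06 m and angle between tall_tube's own z axis and vertical above 0.7 rad).
It also fails if it takes over 72 s, if anything falls off the work surface, if the arm or the gripper's body presses on something with over 40 N, if the wrist force passes 120 N, or if a joint passes its speed limit or range.

### The arm

A 6-joint arm with a two-finger parallel gripper is mounted at the origin on the work surface. World frame = base frame: x ahead of the robot, y to its left, z up, the work surface at z = 0. Lengths are in mm, angles in rad, forces in N, time in s.
With the tool pointing down it reaches from about 350 to 775 mm from the base axis. Payload 5.5 kg.
Tool frame: the origin (TCP) lies midway between the tips of the shut fingers; the grasp point (between the pads) lies 19 mm behind it; z points along the fingers, y is the line along which they close (so a half turn about z gives the same grasp; the last joint's range is limited). The gripper opens to 85 mm and grips with 20 to 120 N. Pads are 22 mm wide; open, the fingers measure 114 mm over their backs; the gripper's body (76 mm by 85 mm) begins 54 mm behind the grasp point. The pads swing forward as they close: fully open they stand 13 mm farther back than shut.
Start: joints at [0.968, 0.313, 0.046, 1.304, 0, 1.431], TCP at [256.742, 514.544, 231.323] pointing down, gripper open.
Joint ranges: [-2.76, 2.76], [-0.86, 1.69], [-1.03, 1.26], [-2.2, 2.34], [-1.47, 1.5], [-3.14, 3.14]. Speed limits (rad/s): [2.57, 2.57, 3.14, 3.14, 3.14, 3.14].

### API

Orientations are given as a unit quaternion [x, y, z, w].
In Python, from plant import sense, read_camera, sign_off, recognise, regions_of gives the robot as it stands. The module is installed in compiled form; this text tells all that it offers.
- The arm moves only by the tool step_arm, never from a script. Its arguments are lists of equal length, an entry for each row: "claw": the closure, from 0 (fully open) to 1 (shut); "dp": the shift along the tool's x, y, z as a fraction of full scale, a list of three; "rotation": the turn, a rotation vector about the tool's x, y, z as a fraction of full scale, a list of three. In form: {"claw": [claw, ...], "dp": [[tx, ty, tz], ...], "rotation": [[ax, ay, az], ...]}. A call has 1 to 20 rows; each row is the pose to reach, as a shift and turn from the pose commanded when the call began, along the tool's axes at that moment, turning the shorter way round; what a row does not reach only later rows make up. Full scale, the value 1, is 20 cm for a shift and pi rad for a turn. A row lasts 1/8 s, in which the tool goes at most 62.5 mm and 10.7 degrees, less where a joint would pass 70% of its speed; a pose out of reach is approached as far as the arm can. A call with a number of a shift or a turn outside -1 to 1 is refused whole. A call with a gripper value outside its range is refused whole. The fingers move at their own pace and stop on an object; the grip force is fixed at half the most. Time passes only in rows, so rows that repeat a pose let the fingers close. It gives the time, the measured TCP pose, the force, the opening and the grip force at its end, in the units of the state.
- sense(): the state, without advancing time (a new reading comes with each control period).
- read_camera(name): name is "side" or "top"; returns a dict with "frame" (480x640x3 uint8, red, green, blue), "mtx" (3x3 intrinsics, pixels), "k1" (the pictures are not rectified: a ray, as slopes to the right and down, at radius r is drawn at 1 + k1 r^2 times it, then the intrinsics apply), "position" and "orientation" of the camera in the world. Camera axes: x right, y down, z forward; pixel columns grow to the right and rows downward; lengths in mm; the calibration is good to about 2 mm. A picture is of the moment at which its call begins. There is no depth.
- sign_off(): hands the job in; it is judged then, once.
Trained networks look in the newest picture that a camera, given by its name, has taken for a name from the list of things; names that differ only in an ending like _2 or _b are one class to them, and where a whole thing is asked for, a point or a joint stands for the part that bears it (a point fixed in the world has none). Each returns a list of dicts, best first, with "confidence" (0 to 1); they miss things now and then, are a little off and sometimes report something else, mostly with a low value. They report only what shows in the picture. A call takes as long as a camera call. They do not tell look-alikes from the thing itself.
- recognise(label, camera): "location" ([column, row] in pixels, amid what is visible of it).
- regions_of(label, camera): "pixels" (480x640 bool, what is visible of it) and "location" ([column, row] in pixels, amid what is visible of it).
The state is a dict: "time_s": time; "qpos": joint angles; "qvel": joint speeds; "joint_efforts": joint torques, N m; "tcp_pos": TCP position; "ee_rot": TCP orientation; "wrist_force": force on the tool from outside, world axes, zero at the start; "torque": the same for the moment, N m; "gripper_width": finger opening in mm; "grasp_force": force on a finger pad.
Only numpy, scipy, OpenCV 4.12 (cv2) and the standard library are available. Lean on these libraries where they do the work, as an engineer would, in place of code of your own. Each camera call takes 0.05 s, during which the arm holds its last target. There are 200 camera calls.

## Working session

There is one attempt and no reset: what is moved stays moved. The work goes in short steps, Python scripts to look and compute and a tool call to move; the robot and the scene stay as the last step left them, time stands still between calls to the robot, and variables do not carry over. Pictures are saved under pics/ and viewed, at most 10 in all, crops included, and the job is handed in when it is done.

Besides the shell and the picture viewer there is one more tool, called after "Request:" in YAML: its name, and indented under it one key for each argument. step_arm: Moves the arm, as the interface text tells. Its arguments: {"type":"object","properties":{"claw":{"type":"array","items":{"type":"number"}},"dp":{"type":"array","items":{"type":"array","items":{"type":"number"}}},"rotation":{"type":"array","items":{"type":"array","items":{"type":"number"}}}},"required":["claw","dp","rotation"]}

```bash
mkdir -p pics; cat > h.py <<'E'
import numpy as np, cv2
from scipy.spatial.transform import Rotation as R
from plant import *
def ray(c,px):
    K=np.array(c["mtx"]);u=[(px[0]-K[0,2])/K[0,0],(px[1]-K[1,2])/K[1,1]]
    u=np.array(u);s=u.copy()
    for _ in range(20): s=u/(1+c["k1"]*(s@s))
    d=R.from_quat(c["orientation"]).apply([s[0],s[1],1]);return np.array(c["position"],float),d
def atz(c,px,z):
    p,d=ray(c,px);return p+d*(z-p[2])/d[2]
def tri(r1,r2):
    (p,d),(q,e)=r1,r2
    t=np.linalg.lstsq(np.c_[d,-e],q-p,rcond=None)[0]
    a,b=p+d*t[0],q+e*t[1];return (a+b)/2,np.linalg.norm(a-b)
def proj(c,P):
    v=R.from_quat(c["orientation"]).inv().apply(np.atleast_2d(P)-np.array(c["position"]))
    s=v[:,:2]/v[:,2:];s=s*(1+c["k1"]*(s**2).sum(1,keepdims=True));K=np.array(c["mtx"])
    return s*[K[0,0],K[1,1]]+[K[0,2],K[1,2]]
def save(c,n): cv2.imwrite(f"pics/{n}.png",c["frame"][:,:,::-1])
E
python3 - <<'E'
from h import *
for n in("top","side"):
    c=read_camera(n);save(c,n+"0");print(n,c["position"],c["orientation"],c["mtx"],c["k1"])
    for l in("stop","rack","tall_tube","tall_top","short_tube_a","dish","vial","rack_corner"):
        print(l,[(round(d["confidence"],2),np.round(d["location"]).tolist()) for d in recognise(l,n)])
E
```

```text
top [ 328.13840174    9.59369162 1240.39203286] [ 0.71668239 -0.68866901  0.07537578 -0.08012393] [[441.27350055   0.         329.11179422]
 [  0.         441.27350055 238.31032232]
 [  0.           0.           1.        ]] -0.01505282380872956
stop [(0.86, [296.0, 212.0])]
rack [(0.75, [328.0, 260.0]), (0.55, [312.0, 240.0])]
tall_tube [(0.58, [314.0, 240.0])]
tall_top [(0.5, [310.0, 240.0])]
short_tube_a [(0.54, [330.0, 246.0]), (0.49, [188.0, 205.0])]
dish [(0.75, [320.0, 184.0]), (0.31, [165.0, 319.0])]
vial [(0.67, [246.0, 220.0])]
rack_corner [(0.59, [244.0, 216.0])]
side [  11.00673298 1152.38473512  918.99636871] [-0.20020685  0.85161853 -0.47301952  0.10447787] [[543.49864971   0.         317.34606051]
 [  0.         543.49864971 241.16037806]
 [  0.           0.           1.        ]] 0.05216644475517751
stop [(0.88, [264.0, 288.0])]
rack [(0.68, [310.0, 285.0])]
tall_tube [(0.85, [276.0, 303.0]), (0.78, [303.0, 254.0])]
tall_top [(0.73, [271.0, 301.0]), (0.55, [304.0, 256.0])]
short_tube_a []
dish [(0.92, [248.0, 264.0]), (0.32, [242.0, 312.0])]
vial [(0.61, [244.0, 311.0])]
rack_corner [(0.82, [311.0, 285.0])]
```

```bash
python3 - <<'E'
import cv2
a=cv2.imread("pics/top0.png")[140:340,200:440];cv2.imwrite("pics/top0c.png",cv2.resize(a,None,fx=3,fy=3,interpolation=2)[:600])
a=cv2.imread("pics/side0.png")[190:390,180:440];cv2.imwrite("pics/side0c.png",cv2.resize(a,None,fx=3,fy=3,interpolation=2))
E
```

```text
(no output)
```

View pics/top0c.png

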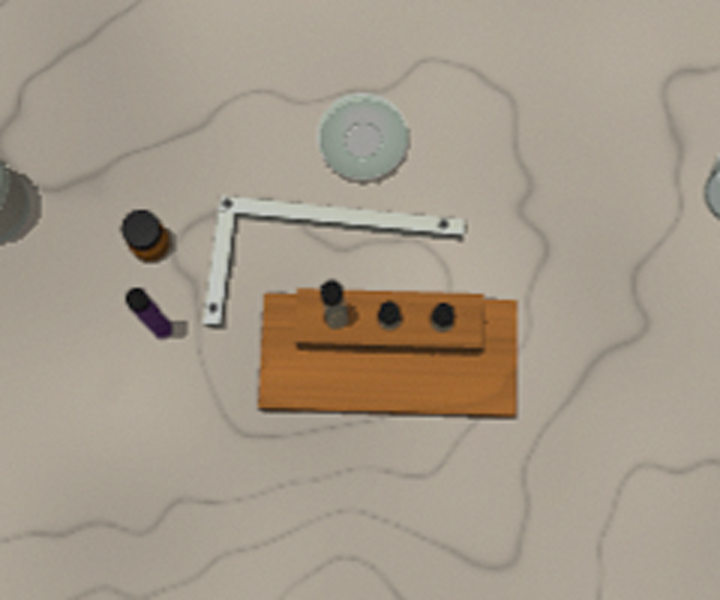

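View pics/side0c.png

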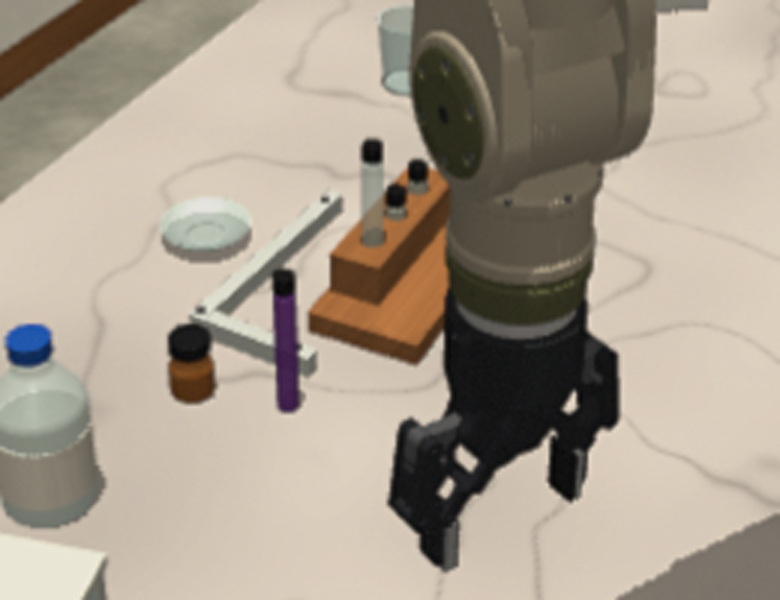

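The top crop shows the stop's inner corner at about (279,211) full-frame px. The rack is below and right of it, board corners about (288,237) to (372,278), with the tall tube in its left hole (stopper at 310,237). A purple look-alike stands left of the left bar (about 255,249). The side crop confirms this, and the arm hides the rack's near end there.

```bash
cat > fit.py <<'E'
from h import *
from scipy.optimize import minimize
def box(x0,x1,y0,y1,z0,z1): return np.array([[x,y,z] for x in(x0,x1) for y in(y0,y1) for z in(z0,z1)],float)
RACK=[box(-55,55,-120,120,0,25),box(0,50,-85,85,25,67)]
STOP=[box(0,16,-220,16,0,22),box(-110,0,0,16,0,22)]
def T(p,B): return R.from_euler("z",p[2]).apply(B)+[p[0],p[1],0]
S=4
def sil(c,p,parts,off,shape):
    m=np.zeros(shape,np.uint8)
    for b in parts:
        q=(proj(c,T(p,b))-off+.5)*S
        cv2.fillConvexPoly(m,cv2.convexHull(np.round(q*16).astype(np.int32)),1,shift=4)
    return m
def fit(views,parts,p0):
    L=[]
    for c,m in views:
        ys,xs=np.where(m);o=np.array([xs.min()-15,ys.min()-15]);w=m[max(o[1],0):ys.max()+15,max(o[0],0):xs.max()+15].astype(np.float32)
        L.append((c,np.maximum(o,0),(cv2.resize(w,None,fx=S,fy=S,interpolation=1)>.5).astype(np.uint8)))
    f=lambda q:sum((sil(c,[q[0],q[1],q[2]/200],parts,o,w.shape)!=w).sum()/w.sum() for c,o,w in L)
    x=np.array([p0[0],p0[1],p0[2]*200.])
    for s in(25,8,3): 
        r=minimize(f,x,method="Nelder-Mead",options=dict(initial_simplex=[x]+[x+s*e for e in np.eye(3)],xatol=.05,fatol=1e-5));x=r.x
    return np.array([x[0],x[1],x[2]/200]),r.fun
def wood(c):
    h=cv2.cvtColor(c["frame"],cv2.COLOR_RGB2HSV);return cv2.inRange(h,(5,130,40),(20,255,255))>0
E
cat > m1.py <<'E'
from fit import *
t=read_camera("top");
ms=regions_of("stop","top")[0]["pixels"];s=read_camera("side");ss=regions_of("stop","side")[0]["pixels"]
c0=atz(t,(279,211),0);print("corner guess",c0)
for v in([(t,ms)],[(s,ss)],[(t,ms),(s,ss)]): P=fit(v,STOP,[c0[0],c0[1],-.1]);print("stop",P)
m=wood(t);n,l,st,_=cv2.connectedComponentsWithStats(m.astype(np.uint8))
# wood component under the rack, tube hole pixels filled
k=l[int(270),int(330)];m=cv2.morphologyEx((l==k).astype(np.uint8),cv2.MORPH_CLOSE,np.ones((9,9)))>0
g=atz(t,(330,260),15);r=fit([(t,m)],RACK,[g[0],g[1],-.05]);print("rack",r,m.sum())
r=r[0];P=P[0]
print("corner in stop",R.from_euler("z",-P[2]).apply(T(r,np.array([[55,120,0.]]))-[P[0],P[1],0]),r[2]-P[2])
for l in("tall_tube","tall_top"):
  for c,n in((t,"top"),(s,"side")): print(l,n,[(round(d["confidence"],2),np.round(d["location"]).tolist()) for d in recognise(l,n)])
tt=tri(ray(t,(200+331/3,140+292/3)),ray(s,(180+372/3,190+147/3)));print("tall top",tt)
print("hole",T(r,np.array([[25,48,67.]])))
pu=tri(ray(t,(200+137/3,140+298/3)),ray(s,(180+284/3,190+276/3)));print("purple",pu)
for n,px,z in(("vial",(142,223),60),("dish",(364,138),18)): print(n,atz(t,(200+px[0]/3,140+px[1]/3),z))
print(sense()["tcp_pos"],sense()["ee_rot"],R.from_quat(sense()["ee_rot"]).as_matrix().round(3))
E
python3 m1.py
```

```text
corner guess [681.69339816 173.24202189   0.        ]
stop (array([ 6.76935069e+02,  1.73841558e+02, -5.97709385e-02]), np.float64(0.08781807546066102))
stop (array([ 6.75891152e+02,  1.78324576e+02, -6.08244333e-02]), np.float64(0.2052417088251827))
stop (array([ 6.76862872e+02,  1.74308536e+02, -6.05773144e-02]), np.float64(0.33884978152542067))
rack (array([5.46914150e+02, 2.17082141e+01, 1.81877818e-02]), np.float64(0.05157556032250906)) 3380
corner in stop [[-75.08446145 -36.23198827   0.        ]] 0.078765096106201
tall_tube top [(0.75, [445.0, 200.0]), (0.52, [311.0, 239.0]), (0.45, [249.0, 245.0])]
tall_tube side [(0.77, [275.0, 306.0]), (0.6, [303.0, 253.0]), (0.22, [196.0, 332.0])]
tall_top top [(0.67, [248.0, 246.0]), (0.51, [312.0, 241.0])]
tall_top side [(0.63, [273.0, 300.0]), (0.53, [306.0, 253.0])]
tall top (array([570.65076775,  69.07588887, 161.8975273 ]), np.float64(0.9974817034093382))
hole [[571.03704974  70.1549447   67.        ]]
purple (array([564.82586128, 236.51175744, 133.31045736]), np.float64(0.20152518795694638))
vial [651.53829085 252.66936696  60.        ]
dish [757.0834865   52.35441026  18.        ]
[256.75055308 514.54356598 231.32868853] [2.29359599e-01 9.73341755e-01 5.04093649e-05 6.21463608e-06] [[-0.895  0.446  0.   ]
 [ 0.446  0.895  0.   ]
 [ 0.     0.    -1.   ]]
```

```bash
cat > go.py <<'E'
from h import *
import sys
# usage: go.py x y z yaw_of_tool_y  -> dp, rotation fractions for a tool pointing straight down
x,y,z,a=map(float,sys.argv[1:5]);s=sense();q=R.from_quat(s["ee_rot"])
Y=np.array([np.cos(a),np.sin(a),0]);Z=np.array([0,0,-1.])
t=R.from_matrix(np.c_[np.cross(Y,Z),Y,Z])
print("dp",(q.inv().apply(np.array([x,y,z])-s["tcp_pos"])/200).round(4).tolist(),"rot",((q.inv()*t).as_rotvec()/np.pi).round(4).tolist())
print(s["time_s"],np.round(s["tcp_pos"],1),np.round(s["wrist_force"],1),np.round(s["qpos"],2))
E
python3 go.py 452 28 150 1.5103
```

```text
dp [-1.9597, -1.7409, 0.4064] rot [0.0, 0.0, -0.1281]
1.3 [256.8 514.5 231.3] [ 0.2 -0.8  0.2] [0.97 0.31 0.05 1.3  0.   1.43]
```

Request:
step_arm:
  claw: [0,0,0,0,0,0,0,0]
  dp:
    - [-0.98,-0.87,0.2]
    - [-0.98,-0.87,0.2]
    - [-0.98,-0.87,0.2]
    - [-0.98,-0.87,0.2]
    - [-0.98,-0.87,0.2]
    - [-0.98,-0.87,0.2]
    - [-0.98,-0.87,0.2]
    - [-0.98,-0.87,0.2]
  rotation:
    - [0,0,-0.128]
    - [0,0,-0.128]
    - [0,0,-0.128]
    - [0,0,-0.128]
    - [0,0,-0.128]
    - [0,0,-0.128]
    - [0,0,-0.128]
    - [0,0,-0.128]

```text
time_s: 2.3
tcp_pos: [354.3, 272.3, 191.5]
ee_rot: [0.03, 1.0, 0.0, 0.0]
wrist_force: [-0.4, -0.0, -0.6]
gripper_width: 85.5
grasp_force: 0.0
```

```bash
python3 go.py 452 28 150 1.5103
```

```text
dp [-0.5599, -1.1907, 0.2071] rot [0.0001, 0.0001, 0.0005]
2.3 [354.3 272.3 191.5] [-0.4 -0.  -0.6] [ 0.48  0.08 -0.34  1.15  0.    0.53]
```

Request:
step_arm:
  claw: [0,0,0,0,0]
  dp:
    - [-0.56,-1,0.2]
    - [-0.56,-1,0.2]
    - [-0.56,-1,0.2]
    - [-0.56,-1,0.2]
    - [-0.56,-1,0.2]
  rotation:
    - [0,0,0]
    - [0,0,0]
    - [0,0,0]
    - [0,0,0]
    - [0,0,0]

```text
time_s: 2.92
tcp_pos: [455.3, 63.4, 150.7]
ee_rot: [0.032, 0.999, -0.0, -0.0]
wrist_force: [-0.4, 0.8, 0.7]
gripper_width: 85.5
grasp_force: 0.0
```

Request:
step_arm:
  claw: [0,0,0,0,0,0]
  dp:
    - [0,-0.19,0]
    - [0,-0.19,0.25]
    - [0,-0.19,0.5]
    - [0,-0.19,0.7]
    - [0,-0.19,0.76]
    - [0,-0.19,0.76]
  rotation:
    - [0,0,0]
    - [0,0,0]
    - [0,0,0]
    - [0,0,0]
    - [0,0,0]
    - [0,0,0]

```text
time_s: 3.68
tcp_pos: [451.6, 28.0, -0.6]
ee_rot: [0.03, 1.0, 0.0, -0.001]
wrist_force: [0.4, -0.6, 0.8]
gripper_width: 85.2
grasp_force: 0.0
```

```bash
python3 go.py 536 22 -2 1.5103; python3 - <<'E'
from fit import *
c=read_camera("side");save(c,"s1");cv2.imwrite("pics/s1c.png",cv2.resize(c["frame"][170:370,180:440,::-1],None,fx=3,fy=3))
E
```

```text
dp [-0.4231, -0.005, 0.0064] rot [0.0001, -0.0003, 0.0005]
3.675 [451.6  28.   -0.6] [ 0.4 -0.6  0.8] [-0.12  0.29 -0.62  0.66  0.   -0.06]
```

View pics/s1c.png

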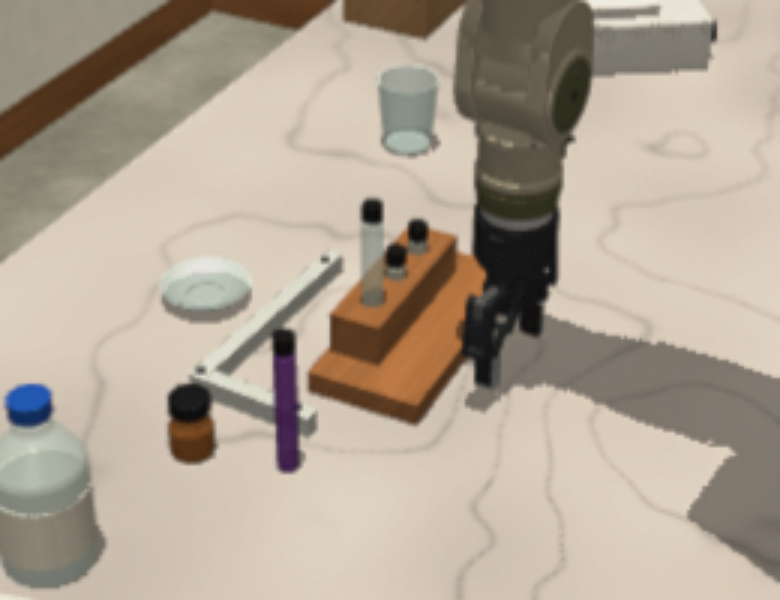

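The picture shows the open fingers, tips low at about (341,295) full-frame px, standing just short of the rack's near face. I'm pushing along +x now.

Request:
step_arm:
  claw: [0,0,0,0,0,0,0,0,0,0,0,0,0,0]
  dp:
    - [-0.03,0,0]
    - [-0.06,0,0]
    - [-0.09,0,0]
    - [-0.12,0,0]
    - [-0.15,0,0]
    - [-0.18,0,0]
    - [-0.21,0,0]
    - [-0.24,0,0]
    - [-0.27,0,0]
    - [-0.3,0,0]
    - [-0.33,0,0]
    - [-0.36,0,0]
    - [-0.39,0,0]
    - [-0.39,0,0]
  rotation:
    - [0,0,0]
    - [0,0,0]
    - [0,0,0]
    - [0,0,0]
    - [0,0,0]
    - [0,0,0]
    - [0,0,0]
    - [0,0,0]
    - [0,0,0]
    - [0,0,0]
    - [0,0,0]
    - [0,0,0]
    - [0,0,0]
    - [0,0,0]

```text
time_s: 5.48
tcp_pos: [531.3, 22.1, -0.3]
ee_rot: [0.03, 1.0, -0.0, 0.001]
wrist_force: [0.0, 0.1, -0.4]
gripper_width: 85.3
grasp_force: 0.1
```

```bash
cat > m2.py <<'E'
from fit import *
t=read_camera("top");P=[676.9,174.3,-.0605]
m=wood(t).astype(np.uint8);n,l,st,ce=cv2.connectedComponentsWithStats(m)
c=proj(t,[[560,60,25]])[0];roi=np.zeros_like(m);roi[int(c[1])-60:int(c[1])+60,int(c[0])-80:int(c[0])+110]=1
m=cv2.morphologyEx(m*roi,cv2.MORPH_OPEN,np.ones((2,2)));m=cv2.morphologyEx(m,cv2.MORPH_CLOSE,np.ones((9,9)))>0
r,e=fit([(t,m)],RACK,[575,40,-.05])
print("rack",r,e,m.sum(),"corner in stop",R.from_euler("z",-P[2]).apply(T(r,np.array([[55,120,0.]]))-[P[0],P[1],0]).round(1),r[2]-P[2])
a=t["frame"][170:300,250:400,::-1];import time
cv2.imwrite(f"pics/t{int(sense()['time_s']*100)}.png",cv2.resize(a,None,fx=5,fy=4.6,interpolation=2));print(int(sense()['time_s']*100))
E
python3 m2.py; python3 go.py 546.4 22 -2 1.5103
```

```text
rack [ 5.95804225e+02  1.14943853e+01 -6.65843166e-02] 2.2296892341842396 1127 corner in stop [[-15.4 -47.7   0. ]] -0.006084316586710006
552
dp [-0.0757, 0.0042, 0.0093] rot [-0.0, 0.0008, -0.0001]
5.525 [ 5.312e+02  2.210e+01 -2.000e-01] [ 0.7 -0.1  0. ] [-0.11  0.42 -0.42  0.73  0.   -0.05]
```

Request:
step_arm:
  claw: [0,0,0,0]
  dp:
    - [-0.015,0,0]
    - [-0.03,0,0]
    - [-0.045,0,0]
    - [-0.06,0,0]
  rotation:
    - [0,0,0]
    - [0,0,0]
    - [0,0,0]
    - [0,0,0]

```text
time_s: 6.02
tcp_pos: [540.4, 21.7, -0.5]
ee_rot: [0.03, 1.0, 0.0, -0.001]
wrist_force: [-5.4, 0.3, 4.2]
gripper_width: 85.5
grasp_force: 2.8
```

Request:
step_arm:
  claw: [0,0,0]
  dp:
    - [-0.01,0,0]
    - [-0.015,0,0]
    - [-0.015,0,0]
  rotation:
    - [0,0,0]
    - [0,0,0]
    - [0,0,0]

```text
time_s: 6.4
tcp_pos: [543.9, 21.5, -0.6]
ee_rot: [0.03, 1.0, 0.0, -0.001]
wrist_force: [-4.7, -0.1, 4.2]
gripper_width: 85.4
grasp_force: 2.6
```

Request:
step_arm:
  claw: [0,0,0]
  dp:
    - [-0.01,0,0]
    - [-0.015,0,0]
    - [-0.015,0,0]
  rotation:
    - [0,0,0]
    - [0,0,0]
    - [0,0,0]

```text
time_s: 6.78
tcp_pos: [546.8, 21.3, -0.7]
ee_rot: [0.03, 1.0, 0.0, -0.001]
wrist_force: [-5.7, -0.6, 5.1]
gripper_width: 85.5
grasp_force: 2.8
```

Request:
step_arm:
  claw: [0,0,0]
  dp:
    - [-0.01,0,0]
    - [-0.015,0,0]
    - [-0.015,0,0]
  rotation:
    - [0,0,0]
    - [0,0,0]
    - [0,0,0]

```text
time_s: 7.15
tcp_pos: [546.8, 21.3, -1.2]
ee_rot: [0.03, 1.0, 0.0, -0.003]
wrist_force: [-12.7, 0.2, 8.5]
gripper_width: 85.4
grasp_force: 6.0
```

Request:
step_arm:
  claw: [0,0,0,0,0,0]
  dp:
    - [0.1,0,0]
    - [0.2,0,0]
    - [0.2,0,-0.3]
    - [0.2,0,-0.6]
    - [0.2,0,-0.9]
    - [0.2,0,-0.9]
  rotation:
    - [0,0,0]
    - [0,0,0]
    - [0,0,0]
    - [0,0,0]
    - [0,0,0]
    - [0,0,0]

```text
time_s: 7.9
tcp_pos: [515.8, 22.9, 185.6]
ee_rot: [0.03, 1.0, -0.0, 0.007]
wrist_force: [-0.0, -1.0, -1.0]
gripper_width: 85.1
grasp_force: 0.0
```

```bash
python3 go.py 603 -137 160 -0.0605
```

```text
dp [-0.4819, -0.7716, 0.1349] rot [0.0034, 0.0036, 0.5]
7.9 [515.8  22.9 185.6] [-0. -1. -1.] [-0.11  0.21 -0.21  1.14  0.   -0.05]
```

Request:
step_arm:
  claw: [0.5,0.5,0.5,0.5,0.5,0.5,0.5,0.5,0.5,0.5]
  dp:
    - [-0.1,-0.77,0]
    - [-0.3,-0.77,0]
    - [-0.48,-0.77,0]
    - [-0.48,-0.77,0.1]
    - [-0.48,-0.77,0.1]
    - [-0.48,-0.77,0.1]
    - [-0.48,-0.77,0.1]
    - [-0.48,-0.77,0.1]
    - [-0.48,-0.77,0.1]
    - [-0.48,-0.77,0.1]
  rotation:
    - [0,0,0.5]
    - [0,0,0.5]
    - [0,0,0.5]
    - [0,0,0.5]
    - [0,0,0.5]
    - [0,0,0.5]
    - [0,0,0.5]
    - [0,0,0.5]
    - [0,0,0.5]
    - [0,0,0.5]

```text
time_s: 9.15
tcp_pos: [597.7, -136.3, 158.7]
ee_rot: [0.728, 0.686, 0.0, 0.0]
wrist_force: [-0.2, 0.4, -0.0]
gripper_width: 42.5
grasp_force: 0.0
```

```bash
python3 m2.py; python3 go.py 603 -137 5 -0.0605
```

```text
rack [ 6.12418643e+02  2.29842956e+01 -3.48976586e-02] 0.29016509852654004 2817 corner in stop [[ -3.3 -33.6   0. ]] 0.025602341448778605
919
dp [-0.002, 0.0269, 0.769] rot [0.0002, 0.0, 0.0004]
9.2 [ 597.6 -136.3  158.8] [-0.   0.1  0.6] [-0.36  0.41  0.01  1.17  0.    1.27]
```

Request:
step_arm:
  claw: [0.5,0.5,0.5,0.5,0.5]
  dp:
    - [0,0.027,0.25]
    - [0,0.027,0.5]
    - [0,0.027,0.7]
    - [0,0.027,0.77]
    - [0,0.027,0.77]
  rotation:
    - [0,0,0]
    - [0,0,0]
    - [0,0,0]
    - [0,0,0]
    - [0,0,0]

```text
time_s: 9.82
tcp_pos: [602.3, -136.3, 4.8]
ee_rot: [0.728, 0.686, -0.0, -0.001]
wrist_force: [-0.3, -0.2, 1.0]
gripper_width: 42.6
grasp_force: 0.0
```

Request:
step_arm:
  claw: [0.5,0.5,0.5,0.5,0.5,0.5,0.5,0.5,0.5,0.5]
  dp:
    - [0.03,0,0]
    - [0.06,0,0]
    - [0.09,0,0]
    - [0.12,0,0]
    - [0.15,0,0]
    - [0.18,0,0]
    - [0.21,0,0]
    - [0.24,0,0]
    - [0.27,0,0]
    - [0.27,0,0]
  rotation:
    - [0,0,0]
    - [0,0,0]
    - [0,0,0]
    - [0,0,0]
    - [0,0,0]
    - [0,0,0]
    - [0,0,0]
    - [0,0,0]
    - [0,0,0]
    - [0,0,0]

```text
time_s: 11.08
tcp_pos: [606.5, -83.0, 6.1]
ee_rot: [0.728, 0.685, 0.0, 0.001]
wrist_force: [-1.0, -3.4, 2.9]
gripper_width: 42.8
grasp_force: 1.7
```

Request:
step_arm:
  claw: [0.5,0.5,0.5,0.5]
  dp:
    - [0.01,0,0]
    - [0.02,0,0]
    - [0.03,0,0]
    - [0.03,0,0]
  rotation:
    - [0,0,0]
    - [0,0,0]
    - [0,0,0]
    - [0,0,0]

```text
time_s: 11.58
tcp_pos: [606.9, -77.5, 6.0]
ee_rot: [0.728, 0.685, -0.0, 0.001]
wrist_force: [-0.4, -5.4, 5.0]
gripper_width: 42.6
grasp_force: 2.5
```

Request:
step_arm:
  claw: [0.5,0.5,0.5]
  dp:
    - [0.01,0,0]
    - [0.015,0,0]
    - [0.015,0,0]
  rotation:
    - [0,0,0]
    - [0,0,0]
    - [0,0,0]

```text
time_s: 11.95
tcp_pos: [607.0, -74.5, 5.9]
ee_rot: [0.728, 0.685, -0.0, 0.001]
wrist_force: [0.2, -5.3, 3.5]
gripper_width: 42.8
grasp_force: 2.6
```

Request:
step_arm:
  claw: [0.5,0.5,0.5]
  dp:
    - [0.01,0,0]
    - [0.015,0,0]
    - [0.015,0,0]
  rotation:
    - [0,0,0]
    - [0,0,0]
    - [0,0,0]

```text
time_s: 12.32
tcp_pos: [607.2, -71.9, 5.9]
ee_rot: [0.729, 0.685, -0.0, 0.001]
wrist_force: [-1.0, -6.7, 3.7]
gripper_width: 42.8
grasp_force: 3.2
```

Request:
step_arm:
  claw: [0.5,0.5,0.5]
  dp:
    - [0.01,0,0]
    - [0.01,0,0]
    - [0.01,0,0]
  rotation:
    - [0,0,0]
    - [0,0,0]
    - [0,0,0]

```text
time_s: 12.7
tcp_pos: [607.2, -71.9, 6.0]
ee_rot: [0.729, 0.685, -0.002, 0.002]
wrist_force: [-1.7, -11.5, 3.6]
gripper_width: 42.7
grasp_force: 6.1
```

Request:
step_arm:
  claw: [0.5,0.5,0.5,0.5,0.5,0.5]
  dp:
    - [-0.1,0,0]
    - [-0.25,0,0]
    - [-0.25,0,-0.3]
    - [-0.25,0,-0.6]
    - [-0.25,0,-0.85]
    - [-0.25,0,-0.85]
  rotation:
    - [0,0,0]
    - [0,0,0]
    - [0,0,0]
    - [0,0,0]
    - [0,0,0]
    - [0,0,0]

```text
time_s: 13.45
tcp_pos: [606.3, -119.3, 180.1]
ee_rot: [0.728, 0.685, 0.003, 0.003]
wrist_force: [-0.0, -0.3, -0.2]
gripper_width: 42.6
grasp_force: 0.0
```

```bash
python3 go.py 470 63 180 1.5103
```

```text
dp [0.8688, -0.7352, -0.0062] rot [0.0019, 0.0023, -0.5]
13.45 [ 606.3 -119.3  180.1] [-0.  -0.3 -0.2] [-0.32  0.41  0.06  1.21  0.    1.31]
```

Move -x first, then +y, turning on the way; then look.

Request:
step_arm:
  claw: [0,0,0,0,0,0,0,0,0,0]
  dp:
    - [0,-0.3,0]
    - [0,-0.6,0]
    - [0.2,-0.73,0]
    - [0.5,-0.73,0]
    - [0.87,-0.73,0]
    - [0.87,-0.73,0]
    - [0.87,-0.73,0]
    - [0.87,-0.73,0]
    - [0.87,-0.73,0]
    - [0.87,-0.73,0]
  rotation:
    - [0,0,-0.5]
    - [0,0,-0.5]
    - [0,0,-0.5]
    - [0,0,-0.5]
    - [0,0,-0.5]
    - [0,0,-0.5]
    - [0,0,-0.5]
    - [0,0,-0.5]
    - [0,0,-0.5]
    - [0,0,-0.5]

```text
time_s: 14.7
tcp_pos: [467.6, 64.2, 174.0]
ee_rot: [0.031, 1.0, 0.0, -0.001]
wrist_force: [0.1, -0.4, -0.1]
gripper_width: 85.3
grasp_force: 0.0
```

```bash
python3 m2.py;python3 go.py 520 63.6 -2 1.5103; ls -t pics|head -1
```

```text
rack [ 680.78989483 -215.88134431    1.10034865] 1.0 1101 corner in stop [[ -60.7 -291.     0. ]] 1.1608486511202554
1475
dp [-0.2634, 0.0129, 0.8803] rot [0.0002, -0.0007, -0.0005]
14.75 [467.7  64.1 174.2] [ 0.9 -0.5  0.5] [-0.03  0.14 -0.31  1.11  0.    0.03]
t1475.png
```

Request:
step_arm:
  claw: [0,0,0,0,0]
  dp:
    - [-0.15,0,0.25]
    - [-0.15,0,0.5]
    - [-0.15,0,0.75]
    - [-0.15,0,0.88]
    - [-0.15,0,0.88]
  rotation:
    - [0,0,0]
    - [0,0,0]
    - [0,0,0]
    - [0,0,0]
    - [0,0,0]

```text
time_s: 15.38
tcp_pos: [495.7, 62.3, -3.1]
ee_rot: [0.031, 1.0, 0.0, -0.003]
wrist_force: [-0.3, 0.3, 0.1]
gripper_width: 85.7
grasp_force: 0.0
```

Request:
step_arm:
  claw: [0,0,0,0,0,0,0,0,0]
  dp:
    - [-0.04,0,0]
    - [-0.08,0,0]
    - [-0.12,0,0]
    - [-0.16,0,0]
    - [-0.2,0,0]
    - [-0.22,0,0]
    - [-0.24,0,0]
    - [-0.25,0,0]
    - [-0.25,0,0]
  rotation:
    - [0,0,0]
    - [0,0,0]
    - [0,0,0]
    - [0,0,0]
    - [0,0,0]
    - [0,0,0]
    - [0,0,0]
    - [0,0,0]
    - [0,0,0]

```text
time_s: 16.5
tcp_pos: [548.3, 59.2, -0.8]
ee_rot: [0.03, 1.0, 0.0, -0.0]
wrist_force: [-1.1, -0.5, 0.4]
gripper_width: 85.8
grasp_force: 0.0
```

Request:
step_arm:
  claw: [0,0,0]
  dp:
    - [-0.01,0,0]
    - [-0.015,0,0]
    - [-0.015,0,0]
  rotation:
    - [0,0,0]
    - [0,0,0]
    - [0,0,0]

```text
time_s: 16.88
tcp_pos: [549.1, 59.1, -1.1]
ee_rot: [0.03, 1.0, -0.0, -0.002]
wrist_force: [-5.6, 0.4, 2.5]
gripper_width: 85.6
grasp_force: 2.7
```

Request:
step_arm:
  claw: [0,0]
  dp:
    - [-0.015,0,0]
    - [-0.015,0,0]
  rotation:
    - [0,0,0]
    - [0,0,0]

```text
time_s: 17.12
tcp_pos: [549.0, 59.0, -1.6]
ee_rot: [0.03, 1.0, -0.0, -0.005]
wrist_force: [-11.5, -0.2, 8.2]
gripper_width: 85.1
grasp_force: 6.0
```

Request:
step_arm:
  claw: [0,0,0,0,0,0,0,0,0,0]
  dp:
    - [0.1,0,0]
    - [0.25,0,0]
    - [0.3,0,-0.3]
    - [0.3,-0.2,-0.6]
    - [0.3,-0.5,-0.9]
    - [0.3,-0.8,-1]
    - [0.3,-1,-1]
    - [0.3,-1,-1]
    - [0.3,-1,-1]
    - [0.3,-1,-1]
  rotation:
    - [0,0,0]
    - [0,0,0]
    - [0,0,0]
    - [0,0,0]
    - [0,0,0]
    - [0,0,0]
    - [0,0,0]
    - [0,0,0]
    - [0,0,0]
    - [0,0,0]

```text
time_s: 18.38
tcp_pos: [482.0, -135.7, 198.6]
ee_rot: [0.03, 1.0, 0.0, -0.001]
wrist_force: [0.8, 0.1, -0.4]
gripper_width: 85.4
grasp_force: 0.0
```

```bash
python3 m2.py; cat > m3.py <<'E'
from fit import *
C={}
for n in("top","side"):
    c=C[n]=read_camera(n)
    a=c["frame"][150:300,230:430,::-1];cv2.imwrite(f"pics/z_{n}.png",cv2.resize(a,None,fx=3,fy=3,interpolation=2))
    for l in("tall_top","tall_tube"):
        print(n,l,[(round(d["confidence"],2),np.round(d["location"],1).tolist()) for d in recognise(l,n)])
    print(proj(c,[[642.8,105.2,z] for z in(167,149,67)]).round(1).tolist(), np.round((proj(c,[[642.8,105.2,167]])[0]-[230,150])*3))
a,b=[cv2.imread(f"pics/z_{n}.png") for n in C];cv2.imwrite("pics/z.png",cv2.resize(np.r_[a,b],(600,600*900//600))[:900:1] if 0 else np.c_[cv2.resize(a,(400,300)),cv2.resize(b,(400,300))])
E
python3 m3.py
```

```text
rack [ 6.13980576e+02  5.48126745e+01 -6.80963342e-02] 0.07155006655820145 3381 corner in stop [[ 0.3 -3.5  0. ]] -0.007596334242050126
1842
top tall_top [(0.56, [298.9, 214.3]), (0.47, [246.6, 244.3])]
top tall_tube []
[[297.4, 208.4], [297.9, 210.4], [300.0, 218.7]] [202. 175.]
side tall_top [(0.84, [273.0, 298.5]), (0.62, [274.3, 252.5]), (0.3, [197.8, 331.1])]
side tall_tube [(0.79, [271.1, 252.2]), (0.69, [274.2, 302.8])]
[[273.5, 237.2], [273.7, 243.0], [274.7, 268.4]] [131. 262.]Traceback (most recent call last):
  File "m3.py", line 9, in <module>
    a,b=[cv2.imread(f"pics/z_{n}.png") for n in C];cv2.imwrite("pics/z.png",cv2.resize(np.r_[a,b],(600,600*900//600))[:900:1] if 0 else np.c_[cv2.resize(a,(400,300)),cv2.resize(b,(400,300))])
                                                   ~~~~~~~~~~~^^^^^^^^^^^^^^^^^^^^^^^^^^^^^^^^^^^^^^^^^^^^^^^^^^^^^^^^^^^^^^^^^^^^^^^^^^^^^^^^^^^^^^^^^^^^^^^^^^^^^^^^^^^^^^^^^^^^^^^^^^^^^^^^^
cv2.error: OpenCV(4.12.0) /io/opencv/modules/imgcodecs/src/loadsave.cpp:1058: error: (-215:Assertion failed) image.channels() == 1 || image.channels() == 3 || image.channels() == 4 in function 'imwrite_'
```

View pics/z_top.png

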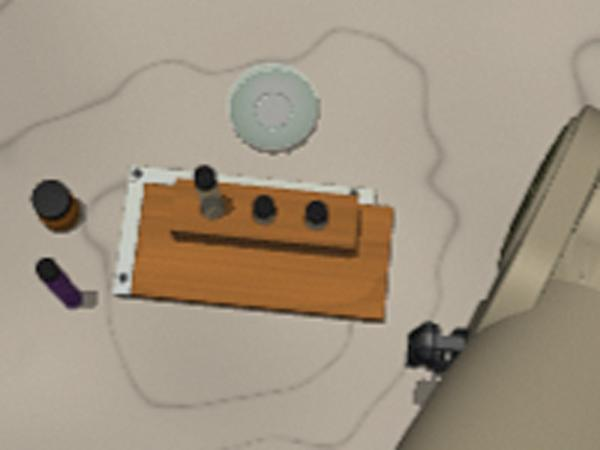

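View pics/z_side.png

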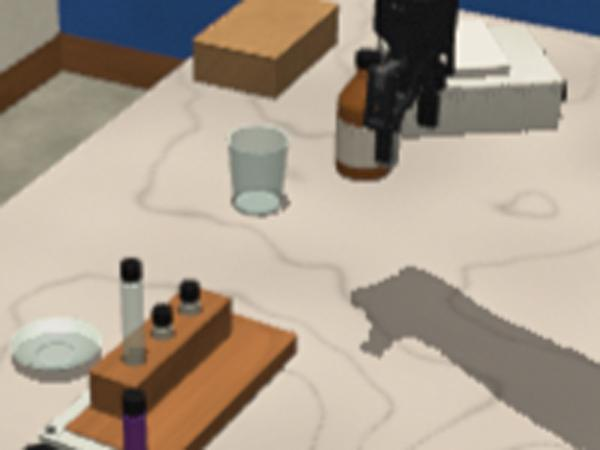

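The top crop shows the rack flush and square against both bars, with the tall stopper at about (298,209) full-frame px. The side crop puts the stopper top at about (274,237). Both agree with the predicted tube position of (642.5, 104.3).

```bash
python3 go.py 642.5 104.3 200 1.5103
```

```text
dp [-0.7277, 1.2494, -0.004] rot [0.0001, -0.0001, 0.0003]
18.725 [ 482.4 -136.5  199.2] [-0.3 -0.   0.4] [-0.44  0.18 -0.2   1.18  0.   -0.38]
```

Request:
step_arm:
  claw: [0,0,0,0,0,0,0]
  dp:
    - [-0.2,0.3,0]
    - [-0.4,0.6,-0.05]
    - [-0.6,0.9,-0.05]
    - [-0.7,1,-0.05]
    - [-0.7,1,-0.05]
    - [-0.7,1,-0.05]
    - [-0.7,1,-0.05]
  rotation:
    - [0,0,0]
    - [0,0,0]
    - [0,0,0]
    - [0,0,0]
    - [0,0,0]
    - [0,0,0]
    - [0,0,0]

```text
time_s: 19.6
tcp_pos: [633.4, 52.9, 209.5]
ee_rot: [0.031, 1.0, -0.0, -0.0]
wrist_force: [-0.0, 0.5, 0.5]
gripper_width: 85.4
grasp_force: 0.0
```

```bash
python3 go.py 642.5 104.3 113 1.5103
```

```text
dp [-0.0297, 0.2591, 0.4826] rot [-0.0, -0.0001, -0.0005]
19.6 [633.4  52.9 209.5] [-0.   0.5  0.5] [-0.04  0.44  0.18  1.31 -0.    0.02]
```

Request:
step_arm:
  claw: [0,0,0,0,0,0,0,0]
  dp:
    - [-0.03,0.15,0]
    - [-0.03,0.26,0]
    - [-0.03,0.26,0]
    - [-0.03,0.26,0.12]
    - [-0.03,0.26,0.24]
    - [-0.03,0.26,0.36]
    - [-0.03,0.26,0.48]
    - [-0.03,0.26,0.48]
  rotation:
    - [0,0,0]
    - [0,0,0]
    - [0,0,0]
    - [0,0,0]
    - [0,0,0]
    - [0,0,0]
    - [0,0,0]
    - [0,0,0]

```text
time_s: 20.6
tcp_pos: [641.4, 104.6, 111.4]
ee_rot: [0.031, 1.0, -0.0, -0.002]
wrist_force: [0.2, 0.6, 0.8]
gripper_width: 85.1
grasp_force: 0.0
```

```bash
python3 go.py 642.5 104.3 113 1.5103;python3 - <<'E'
from h import *
c=read_camera("side");cv2.imwrite("pics/g.png",cv2.resize(c["frame"][180:310,210:350,::-1],None,fx=4,fy=4))
E
```

```text
dp [-0.0057, -0.0009, -0.0081] rot [-0.0002, -0.0014, -0.0003]
20.6 [641.4 104.6 111.4] [0.2 0.6 0.8] [ 0.04  0.52  0.05  1.11 -0.    0.1 ]
```

View pics/g.png

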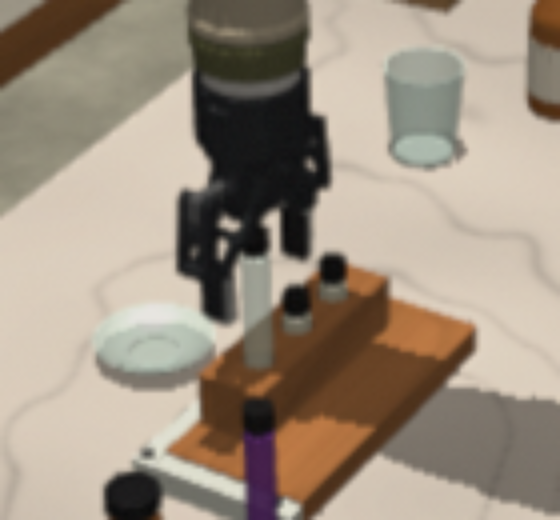

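The stopper stands midway between the open fingers, at about (274,240) full-frame px. Closing on it now.

Request:
step_arm:
  claw: [0.3,0.6,0.9,1,1,1,1,1]
  dp:
    - [0,0,0]
    - [0,0,0]
    - [0,0,0]
    - [0,0,0]
    - [0,0,0]
    - [0,0,0]
    - [0,0,0]
    - [0,0,0]
  rotation:
    - [0,0,0]
    - [0,0,0]
    - [0,0,0]
    - [0,0,0]
    - [0,0,0]
    - [0,0,0]
    - [0,0,0]
    - [0,0,0]

```text
time_s: 21.65
tcp_pos: [643.8, 105.5, 114.0]
ee_rot: [0.03, 1.0, 0.0, 0.001]
wrist_force: [0.3, -1.2, 4.6]
gripper_width: 18.7
grasp_force: 58.5
```

Request:
step_arm:
  claw: [1,1,1,1,1,1,1]
  dp:
    - [0,0,-0.03]
    - [0,0,-0.06]
    - [0,0,-0.1]
    - [0,0,-0.14]
    - [0,0,-0.18]
    - [0,0,-0.22]
    - [0,0,-0.25]
  rotation:
    - [0,0,0]
    - [0,0,0]
    - [0,0,0]
    - [0,0,0]
    - [0,0,0]
    - [0,0,0]
    - [0,0,0]

```text
time_s: 22.52
tcp_pos: [643.5, 105.5, 164.0]
ee_rot: [0.03, 1.0, 0.0, 0.0]
wrist_force: [-0.8, -0.0, -1.2]
gripper_width: 18.5
grasp_force: 58.5
```

Request:
step_arm:
  claw: [1,1,1,1,1,1,1]
  dp:
    - [0,0,-0.05]
    - [0,0,-0.15]
    - [0,0,-0.25]
    - [0,0,-0.35]
    - [0,0,-0.45]
    - [0,0,-0.45]
    - [0,0,-0.45]
  rotation:
    - [0,0,0]
    - [0,0,0]
    - [0,0,0]
    - [0,0,0]
    - [0,0,0]
    - [0,0,0]
    - [0,0,0]

```text
time_s: 23.4
tcp_pos: [643.1, 105.5, 252.7]
ee_rot: [0.03, 1.0, 0.0, -0.0]
wrist_force: [-0.0, -0.2, -0.2]
gripper_width: 18.9
grasp_force: 58.5
```

```bash
python3 m2.py; python3 m3.py 2>/dev/null
```

```text
rack [ 6.12044046e+02  5.69901283e+01 -5.58550966e-02] 0.4250681198910082 1927 corner in stop [[-3.2 -0.8  0. ]] 0.004644903414308205
2345
top tall_top []
top tall_tube [(0.16, [332.7, 209.3])]
[[297.4, 208.4], [297.9, 210.4], [300.0, 218.7]] [202. 175.]
side tall_top [(0.63, [273.1, 300.4]), (0.61, [272.0, 225.7])]
side tall_tube [(0.54, [273.4, 304.9]), (0.52, [274.3, 224.5])]
[[273.5, 237.2], [273.7, 243.0], [274.7, 268.4]] [131. 262.]
```

View pics/z_side.png

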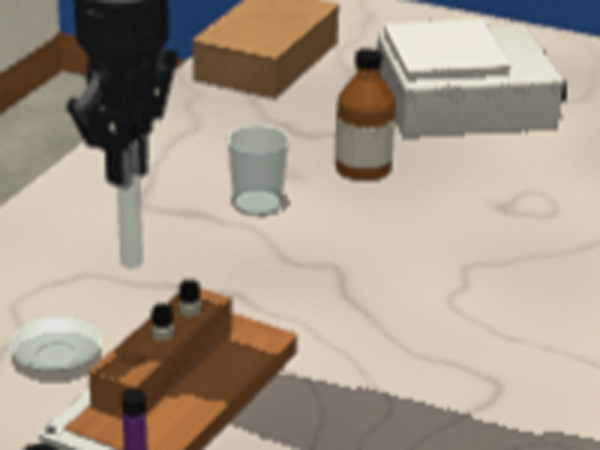

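The tube is clear of the rack and upright in the fingers; its foot is at about (273,238) full-frame px, and the short tubes are still in place. Next I raise it and tilt it level.

Request:
step_arm:
  claw: [1,1,1,1,1,1,1,1,1,1,1,1,1,1,1,1,1,1]
  dp:
    - [0,0,-0.1]
    - [0,0,-0.2]
    - [0.05,0,-0.35]
    - [0.1,0,-0.5]
    - [0.15,0,-0.5]
    - [0.2,0,-0.5]
    - [0.2,0,-0.5]
    - [0.2,0,-0.5]
    - [0.2,0,-0.5]
    - [0.2,0,-0.5]
    - [0.2,0,-0.5]
    - [0.2,0,-0.5]
    - [0.2,0,-0.5]
    - [0.2,0,-0.5]
    - [0.2,0,-0.5]
    - [0.2,0,-0.5]
    - [0.2,0,-0.5]
    - [0.2,0,-0.5]
  rotation:
    - [0,0,0]
    - [0,0,0]
    - [0,0,0]
    - [0,-0.04,0]
    - [0,-0.08,0]
    - [0,-0.12,0]
    - [0,-0.16,0]
    - [0,-0.2,0]
    - [0,-0.24,0]
    - [0,-0.28,0]
    - [0,-0.32,0]
    - [0,-0.36,0]
    - [0,-0.4,0]
    - [0,-0.44,0]
    - [0,-0.48,0]
    - [0,-0.5,0]
    - [0,-0.5,0]
    - [0,-0.5,0]

```text
time_s: 26.0
tcp_pos: [672.6, 137.8, 407.8]
ee_rot: [0.029, 0.724, -0.028, 0.688]
wrist_force: [-0.1, 0.6, -1.1]
gripper_width: 18.6
grasp_force: 58.8
```

```bash
python3 go.py 600 100 350 1.5103; python3 - <<'E'
from h import *
s=sense();print(R.from_quat(s["ee_rot"]).as_matrix().round(3)[:,2],s["grasp_force"])
c=read_camera("side");cv2.imwrite("pics/e.png",cv2.resize(c["frame"][100:330,180:420,::-1],None,fx=2.6,fy=2.6))
E
python3 m2.py
```

```text
dp [0.3065, -0.2168, -0.3315] rot [-0.0049, 0.4839, -0.0047]
26.0 [672.6 137.8 407.8] [-0.1  0.6 -1.1] [ 0.21 -0.   -1.03 -0.97 -0.29  0.01]
[ 0.996 -0.08  -0.051] 58.844069838523865
rack [ 6.12786636e+02  5.16816536e+01 -7.34791739e-02] 0.13624242424242425 3094 corner in stop [[-0. -7.  0.]] -0.01297917391101229
2610
```

View pics/e.png

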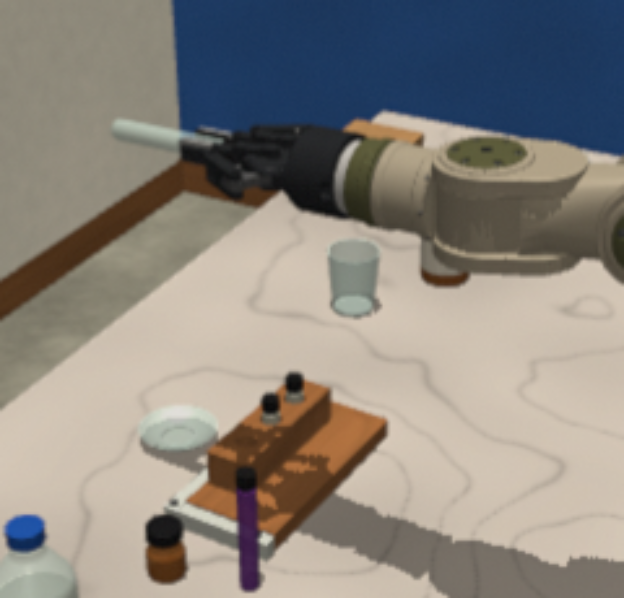

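Request:
step_arm:
  claw: [1,1,1,1,1,1,1]
  dp:
    - [0,0,0.1]
    - [0,0,0.2]
    - [0,0,0.3]
    - [0,0,0.4]
    - [0,0,0.5]
    - [0,0,0.5]
    - [0,0,0.5]
  rotation:
    - [0,0,0]
    - [0,0,0]
    - [0,0,0]
    - [0,0,0]
    - [0,0,0]
    - [0,0,0]
    - [0,0,0]

```text
time_s: 26.98
tcp_pos: [772.5, 129.7, 403.5]
ee_rot: [0.029, 0.724, -0.028, 0.689]
wrist_force: [-0.7, -0.6, -0.4]
gripper_width: 18.8
grasp_force: 58.8
```

```bash
python3 - <<'E'
from fit import *
s=sense();print(s["tcp_pos"],R.from_quat(s["ee_rot"]).as_matrix().round(3)[:,2],np.round(s["qpos"],2),s["grasp_force"])
c=read_camera("top");P=[676.9,174.3,-.0605]
a=cv2.resize(c["frame"][180:270,250:380,::-1],None,fx=6,fy=6,interpolation=2)
cv2.imwrite("pics/rt.png",a)
h=T([0,0,-.0605],np.array([[-55.,-120,0]]))[0]
print("expected home corners", ((proj(c,T([676.9+h[0],174.3+h[1],-.0605],box(-55,55,-120,120,25,25)))-[250,180])*6)[::2].round().tolist())
print("stop inner (z22)",((proj(c,T(P,np.array([[0,0,22.],[-110,0,22],[0,-220,22]])))-[250,180])*6).round().tolist())
E
```

```text
[772.49219341 129.68100736 403.46531801] [ 0.996 -0.08  -0.049] [ 0.15  0.17 -0.84 -0.97 -0.23  0.01] 58.84427189826965
expected home corners [[646.0, 456.0], [136.0, 406.0], [666.0, 229.0], [165.0, 181.0]]
stop inner (z22) [[166.0, 183.0], [136.0, 407.0], [624.0, 227.0]]
```

View pics/rt.png

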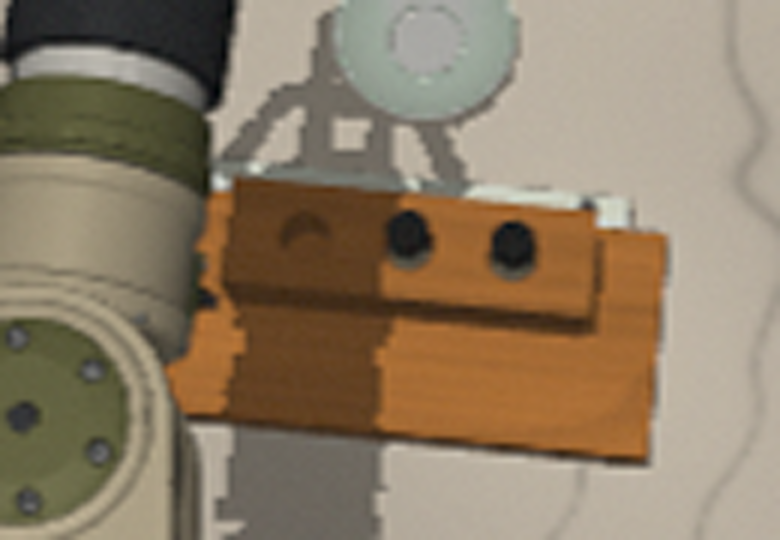

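The crop shows the rack's right-hand corners at (666,235) and (647,458), against (666,229) and (646,456) expected at home, so it is within about 2 mm. Both short tubes are seated. I'll correct the last 3° and let it settle.

Request:
step_arm:
  claw: [1,1,1,1,1,1,1,1]
  dp:
    - [0,0,0]
    - [0,0,0]
    - [0,0,0]
    - [0,0,0]
    - [0,0,0]
    - [0,0,0]
    - [0,0,0]
    - [0,0,0]
  rotation:
    - [0,-0.008,0]
    - [0,-0.016,0]
    - [0,-0.016,0]
    - [0,-0.016,0]
    - [0,-0.016,0]
    - [0,-0.016,0]
    - [0,-0.016,0]
    - [0,-0.016,0]

```text
time_s: 28.02
tcp_pos: [772.3, 129.9, 404.2]
ee_rot: [0.028, 0.706, -0.028, 0.707]
wrist_force: [0.0, 1.5, -0.8]
gripper_width: 18.5
grasp_force: 58.8
```

```bash
python3 - <<'E'
from h import *
s=sense();print(s["tcp_pos"],R.from_quat(s["ee_rot"]).as_matrix().round(3)[:,2],np.abs(s["qvel"]).max(),s["grasp_force"])
c=read_camera("side");cv2.imwrite("pics/f.png",cv2.resize(c["frame"][100:200,180:340,::-1],None,fx=4,fy=4))
# where a level tube along the tool's axis would run: foot and grip point
q=R.from_quat(s["ee_rot"]).apply([0,0,1]);Q=np.array([s["tcp_pos"]+q*d for d in(5,88)])
for P in(Q,Q+[[0,0,0],[0,0,12]],Q-[[0,0,0],[0,0,12]]): print(((proj(c,P)-[180,100])*4).round())
E
```

```text
[772.28698998 129.86318106 404.24753023] [ 0.997 -0.08   0.002] 0.002336801850058059 58.84886026382446
[[151. 185.]
 [ 47. 157.]]
[[151. 185.]
 [ 45. 139.]]
[[151. 185.]
 [ 49. 175.]]
```

View pics/f.png

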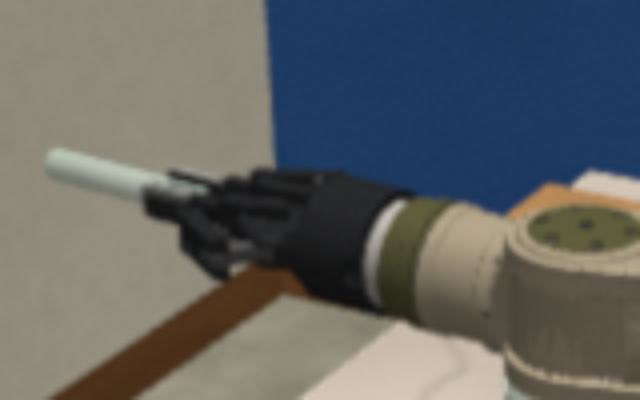

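The tube runs from its foot at (55,163) to the grip at about (150,187) in the crop, which matches the level prediction to within about 2°. Handing in.

```bash
python3 -c "from plant import *;print(sign_off())"
```

```text
the job is handed in; nothing more can be done
None
```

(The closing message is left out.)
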